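# Brake disc off its hook and up to the inspection camera

## Task

The kart brake disc and the chain sprocket hang side by side on the parts rack. Lift the brake disc up and off its hook and finish holding it still in the air in front of the inspection camera: its bare face (the side without the hub) square to the lens, the disc centred on the lens, about 150 mm away. Keep hold of it - do not set it down or let go - and leave the sprocket hanging, the camera untouched and everything else where it is.

Things in the scene. Friction and masses are not known exactly. Their poses are not given: they have to be found in the camera images.
- disc: Kart brake disc, 0.6 to 0.85 kg: drilled steel disc, 150 mm diameter, 8 mm thick, 50 mm bore; on one side an aluminium hub (flange 82 mm across, barrel 66 mm across standing 22 mm off the face, bored through). Origin: centre of the 8 mm disc. x: its axis, out of the bare face (hub on -x). It hangs with x level. The outer 34 mm of radius is flat on both sides and can be pinched from above.
- sprocket: Aluminium chain sprocket with teeth and six spokes, 139 mm diameter, 5 mm thick, same 50 mm bore and hub (22 mm out on its -x side), 0.35 kg. Origin: centre of the plate; x along its axis, level. Hangs on the other hook and stays there.
- rack: Fixed rack: base plate 220 x 320 x 10 mm, post, crossbar 270 mm long along y (top 183 mm high), two hooks at y = +115 and -115 mm. Origin: on the bench under the post. Disc and sprocket (either way round) hang by their bores on the hooks, plate centres at x = -66 to -74 mm, their x along the rack's x, hubs towards the hook tips.
- lens (a point): Centre of the inspection camera's front glass, 170 to 230 mm above the bench. The camera looks level along this -x; +x points back into the camera, z up. Around the glass a white ring light 66 mm across; behind it a 46 mm square body, then the 22 mm post 160 mm behind the glass, 304 mm tall.
- pad_a: Brake pad, 72 x 38 x 12 mm, lying on the bench; origin at the centre of its underside. A bystander.
- pad_b: A second such brake pad. A bystander.
- spanner: Open-end spanner 190 mm long lying on the bench along its x. A bystander.
- rack_mid (a point): Middle of the rack's crossbar, level with the hooks' axes (170 mm high); axes as the rack's. Each hook is a level 10 mm round bar running along -x, straight to x = -105 mm, then bent up; its tip rises 15 mm above the top of the straight bar and ends at x = -126 mm. A part must be lifted over this tip, then drawn off along -x.
- stand: The fixed stand that carries the inspection camera, all of it with the camera. Origin: on the bench, straight below the lens; axes as those of the lens. Base plate 130 x 160 x 14 mm centred under the post at x = +160 mm.

How it is judged:
By the outcome, as a careful person would: the job done as asked, in the order asked, and still so for the second after the job is handed in, while the arm keeps its last pose, push and grip.
It also fails if it takes over 43 s, if anything falls off the work surface, if the arm or the gripper's body presses on something with over 40 N, if the wrist force passes 120 N, or if a joint passes its speed limit or range.

## Robot

A 7-joint arm with a two-finger parallel gripper is mounted at the origin on the work surface. World frame = base frame: x ahead of the robot, y to its left, z up, the work surface at z = 0. Lengths are in mm, angles in rad, forces in N, time in s.
With the tool pointing down it reaches from about 400 to 875 mm from the base axis. Payload 4.4 kg.
Tool frame: the origin (TCP) lies at the very end of the fingers, on their centre line; the grasp point (between the pads) lies 19 mm behind it; z points along the fingers, y is the line along which they close (so a half turn about z gives the same grasp; the last joint's range is limited). The gripper opens to 85 mm and grips with 20 to 120 N. Pads are 22 mm wide; open, the fingers measure 114 mm over their backs; the gripper's body (76 mm by 85 mm) begins 54 mm behind the grasp point. The pads swing forward as they close: fully open they stand 13 mm farther back than shut.
Start: joints at [-1.192, 0.628, 0.038, 1.517, -0.027, 0.996, -0.02], TCP at [279.66, 586.778, 231.313] pointing down, gripper open.
Joint ranges: [-3.06, 3.06], [-0.37, 2.12], [-1.25, 1.32], [0.18, 2.47], [-1.1, 4.24], [0.23, 1.98], [-2.94, 2.94]. Speed limits (rad/s): [2.57, 2.57, 3.14, 3.14, 3.14, 3.14, 3.14].

## Interface

Orientations are given as [roll, pitch, yaw] about the fixed x, y, z axes, in that order (R = Rz(yaw) Ry(pitch) Rx(roll)).
In Python, from cell import read_state, get_image, camera_info, finish_job gives the robot as it stands.
- The arm moves only by the tool play_rows, never from a script. Its argument "deltas" is one flat list of numbers, 7 for each row, row after row: the shift along the tool's x, y, z in mm, then the turn, a rotation vector about the tool's x, y, z in rad, then the opening, from 0 (shut) to 1 (fully open). In form: [dx, dy, dz, ax, ay, az, grip, dx, dy, dz, ax, ay, az, grip, ...]. A call has 1 to 10 rows; each row is the pose to reach, as a shift and turn from the pose commanded when the call began, along the tool's axes at that moment; what a row does not reach only later rows make up. A row lasts 1/8 s, in which the tool goes at most 62.5 mm and 10.7 degrees, less where a joint would pass 70% of its speed; a pose out of reach is approached as far as the arm can. A call with a gripper value outside its range is refused whole. The fingers move at their own pace and stop on an object; the grip force is fixed at half the most. Time passes only in rows, so rows that repeat a pose let the fingers close. It gives the time, the measured TCP pose, the force, the opening and the grip force at its end, in the units of the state.
- read_state(): the state, without advancing time (a new reading comes with each control period).
- get_image(name): name is "side" or "top" or "wrist"; returns the picture (420x560x3 uint8, red, green, blue); there is no depth.
- camera_info(name): a dict with "fx", "fy", "cx", "cy" (pixels), "distortion" ([k1, k2, p1, p2, k3] as OpenCV has them; the pictures are not rectified), "T" (4x4, takes a point from camera to world coordinates). Camera axes: x right, y down, z forward; pixel columns grow to the right and rows downward; lengths in mm; the calibration is good to about 2 mm. A picture is of the moment at which its call begins: read the wrist's pose just before it. camera_info takes no time and is no camera call; for the wrist camera it gives the pose at the moment of the call.
- finish_job(): hands the job in; it is judged then, once.
The state is a dict: "clock": time; "qpos": joint angles; "qd": joint speeds; "tau": joint torques, N m; "eef_pos": TCP position; "tool_rot": TCP orientation; "force": force on the tool from outside, world axes, zero at the start; "torque": the same for the moment, N m; "width": finger opening in mm; "gripper_force": force on a finger pad.
Only numpy, scipy, OpenCV 4.12 (cv2) and the standard library are available. Lean on these libraries where they do the work, as an engineer would, in place of code of your own. Each camera call takes 0.05 s, during which the arm holds its last target. There are 200 camera calls.

## Working session

There is one attempt and no reset: what is moved stays moved. The work goes in short steps, Python scripts to look and compute and a tool call to move; the robot and the scene stay as the last step left them, time stands still between calls to the robot, and variables do not carry over. Pictures are saved under pics/ and viewed, at most 10 in all, crops included, and the job is handed in when it is done.

Besides the shell and the picture viewer there is one more tool, called as name(argument=value, ...) on one line, values as JSON. play_rows: Moves the arm, as the interface text tells. Its arguments: {"type":"object","properties":{"deltas":{"type":"array"}},"required":["deltas"]}

```bash
mkdir -p pics; python3 - <<'E'
from cell import *
import cv2,numpy as np
np.set_printoptions(precision=3,suppress=True)
for n in ["side","top","wrist"]:
    c=camera_info(n);print(n,c["fx"],c["cx"],c["cy"],c["distortion"]);print(np.array(c["T"]))
    im=get_image(n);cv2.imwrite(f"pics/{n}0.png",cv2.cvtColor(im,cv2.COLOR_RGB2BGR))
s=read_state();print(s)
E
```

```text
side 449.2251723756699 281.70893177814446 213.72327097783136 [-0.08  0.    0.    0.    0.  ]
[[   0.944   -0.214    0.251  192.577]
 [  -0.33    -0.569    0.753 -931.4  ]
 [  -0.018   -0.794   -0.608  848.178]
 [   0.       0.       0.       1.   ]]
top 380.1756467058726 278.04192885025907 209.82235111558632 [-0.072  0.     0.     0.     0.   ]
[[   0.018   -0.992    0.126  373.665]
 [  -1.      -0.016    0.018  -43.007]
 [  -0.016   -0.127   -0.992 1048.188]
 [   0.       0.       0.       1.   ]]
wrist 372.56512186119676 283.7576853385592 214.9892538922039 [-0.033  0.     0.     0.     0.   ]
[[  0.43    0.868   0.249 215.23 ]
 [  0.903  -0.412  -0.121 616.562]
 [ -0.002   0.277  -0.961 372.329]
 [  0.      0.      0.      1.   ]]
{'clock': 0.15, 'qpos': array([-1.192,  0.629,  0.038,  1.518, -0.027,  0.996, -0.02 ]), 'qd': array([-0.   , -0.003, -0.001, -0.004,  0.001, -0.   ,  0.001]), 'tau': array([  0.002, -56.379,   1.228, -19.365,   0.011,   0.008,   0.   ]), 'eef_pos': array([279.454, 586.346, 230.605]), 'tool_rot': array([-3.14 ,  0.   ,  2.697]), 'force': array([ 0.2  , -0.405,  0.224]), 'torque': array([-0.021, -0.036,  0.029]), 'gripper_force': 0.0, 'width': 85.08333125027481}
```

View pics/side0.png

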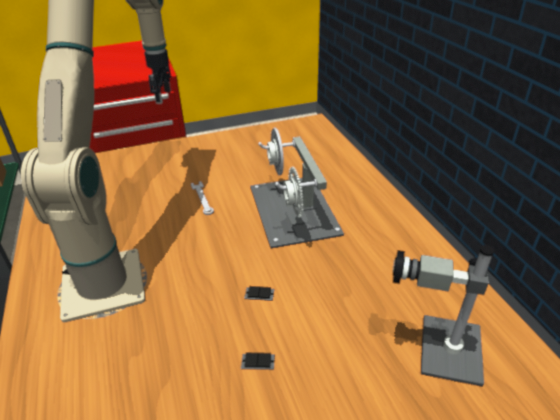

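View pics/top0.png

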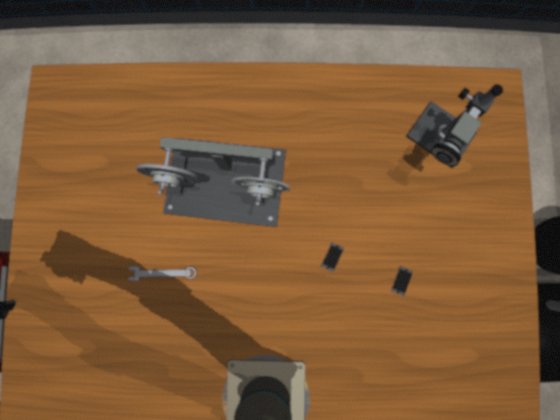

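The side view shows the rack at about (295,190) with two discs, the far one at (276,150) and the near one at (293,190). The inspection camera is at (430,270), its lens facing left. The top view shows the rack at (220,180), the camera at (450,150), the pads and the spanner. I'll zoom in on these.

```bash
python3 - <<'E'
import cv2,numpy as np
s=cv2.imread("pics/side0.png");t=cv2.imread("pics/top0.png")
def c(im,x,y,w,h): return cv2.resize(im[y:y+h,x:x+w],(400,300),interpolation=cv2.INTER_CUBIC)
o=np.vstack([np.hstack([c(s,235,120,120,90),c(t,130,130,160,120)]),np.hstack([c(s,380,240,120,90),c(t,400,80,112,84)])])
cv2.imwrite("pics/z0.png",o)
E
```

```text
(no output)
```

View pics/z0.png

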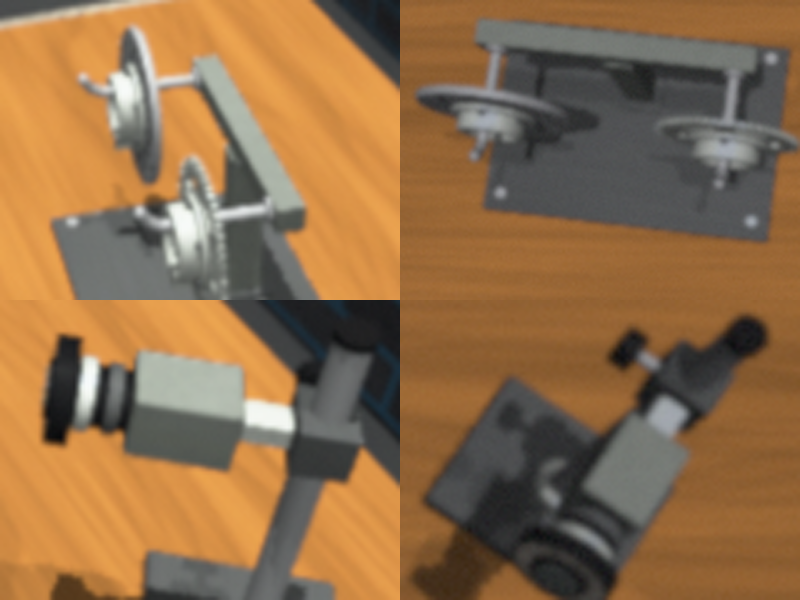

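The disc hangs on the left (+y) hook with its hub towards the robot; the toothed sprocket is on the right. Next I turn the picked pixels into poses.

```bash
cat > h.py <<'E'
from cell import *
import cv2,numpy as np
from scipy.optimize import least_squares
np.set_printoptions(precision=3,suppress=True)
def proj(P,c):
    T=np.linalg.inv(np.array(c["T"]));K=np.array([[c["fx"],0,c["cx"]],[0,c["fy"],c["cy"]],[0,0,1]])
    return cv2.projectPoints(np.float64(P).reshape(-1,1,3),cv2.Rodrigues(T[:3,:3])[0],T[:3,3],K,np.float64(c["distortion"]))[0].reshape(-1,2)
def ray(p,c,z):
    K=np.array([[c["fx"],0,c["cx"]],[0,c["fy"],c["cy"]],[0,0,1]]);T=np.array(c["T"])
    u=cv2.undistortPoints(np.float64(p).reshape(1,1,2),K,np.float64(c["distortion"])).ravel()
    d=T[:3,:3]@[u[0],u[1],1];return T[:3,3]+d*(z-T[2,3])/d[2]
def rz(a): return np.array([[np.cos(a),-np.sin(a),0],[np.sin(a),np.cos(a),0],[0,0,1]])
E
python3 - <<'E'
from h import *
t=camera_info("top");s=camera_info("side")
for n,p,z in [("barL",(161.2,138.5),183),("barR",(272.8,148.4),183),("tipL",(159.6,192.4),190),("tipR",(257.6,203),190),("bFL",(164,212.8),10),("bFR",(278,226.4),10),("bRR",(286,148.8),10),("discL",(136.8,168),150),("discR",(197,172),150),("posttop",(496,89.8),304),("lens200",(447,157),200),("cb1",(407,136),14),("cb2",(431.4,101.6),14)]: print(n,ray(p,t,z)[:2])
print("side disc top",ray((274.4,128.1),s,225)[:2],"tipL",ray((259,143),s,190)[:2],"barRfront",ray((325.6,188),s,183)[:2])
# lens: x,y,z,yaw
def f(v):
    L=v[:3];R=rz(v[3]);P=L+R@[160,0,0];P[2]=304
    return np.r_[proj(L,t)[0]-(447,157),proj(L,s)[0]-(397,267),proj(P,t)[0]-(496,89.8),proj(P,s)[0]-(485,249)]
r=least_squares(f,[650,-400,200,-.6]);print("lens",r.x,r.fun)
E
```

```text
barL [650.945 254.252]
barR [629.031 -12.674]
tipL [519.303 247.52 ]
tipR [497.935  19.253]
bFL [492.501 292.599]
bFR [460.142 -25.206]
bRR [679.428 -43.805]
discL [586.16  322.034]
discR [577.602 171.657]
posttop [ 730.948 -484.903]
lens200 [ 610.997 -416.25 ]
cb1 [ 721.756 -385.707]
cb2 [ 826.774 -460.873]
side disc top [570.766 253.617] tipL [516.529 242.504] barRfront [611.94  -43.422]
lens [ 598.523 -402.445  230.32    -0.558] [-0.119  1.736 -3.118 -1.196  0.92  -1.411  2.995 -0.654]
```

play_rows(deltas=[-30,-15,-30,0,0,0.12,0.6,-80,-35,-60,0,0,0.28,0.6,-130,-57,-80,0,0,0.44,0.6,-180,-80,-99,0,0,0.6,0.6,-230,-100,-99,0,0,0.76,0.6,-280,-122,-99,0,0,0.92,0.6,-330,-144,-99,0,0,1.08,0.6,-380,-166,-99,0,0,1.216,0.6,-412,-180,-99,0,0,1.216,0.6,-412,-180,-99,0,0,1.216,0.6])

```text
clock: 1.4
eef_pos: [575.9, 243.0, 330.0]
tool_rot: [3.141, 0.002, 1.475]
force: [-0.7, -0.4, 0.5]
width: 51.0
gripper_force: 0.0
```

```bash
python3 - <<'E'
from h import *
s=read_state();print(s["clock"],s["eef_pos"],s["tool_rot"],s["qpos"],s["width"])
c=camera_info("wrist");im=get_image("wrist");np.save("w1.npy",c["T"])
cv2.imwrite("pics/w1.png",cv2.cvtColor(im,cv2.COLOR_RGB2BGR))
E
```

```text
1.4 [575.929 243.018 329.976] [3.141 0.002 1.475] [-0.688  0.532  0.407  1.462 -0.215  1.192 -0.348] 50.985024515313434
```

View pics/w1.png

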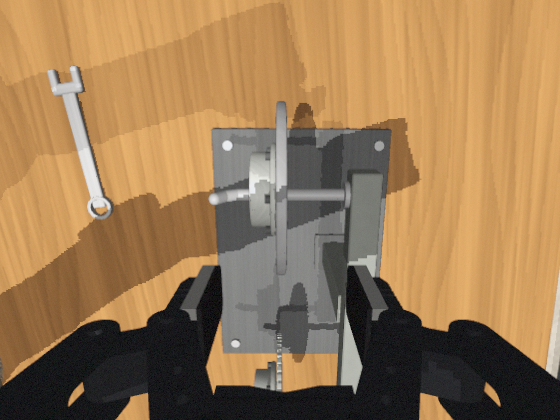

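The wrist view shows the disc edge-on along column ~281 (rows 102–273), the hook bar at row ~195 with its tip at (215,199), and the rack's base corners at (213,129), (390,129) and (223,353).

```bash
python3 - <<'E'
from h import *
c=camera_info("wrist");c["T"]=np.load("w1.npy")
for n,p,z in [("bar",(340,195),170),("bar2",(300,195),170),("tip",(213,199),187),("base1",(213,129),10),("base2",(390,129),10),("base3",(223,353),10),("barL",(351,171),183),("barR",(382,173),183)]: print(n,ray(p,c,z))
# disc model fit: centre + yaw, outline extremes
def mod(v):
    a=np.linspace(0,2*np.pi,721);R=rz(v[2])
    return [proj((R@np.c_[0*a+o,75*np.cos(a),75*np.sin(a)].T).T+[v[0],v[1],150],c) for o in(-4,4)]
def f(v):
    m=np.vstack(mod(v));t=m[m[:,1].argmin()];b=m[m[:,1].argmax()]
    L=m[np.abs(m[:,1]-190)<4][:,0]
    return [t[0]-281,t[1]-102,b[0]-282,b[1]-273,(L.min()+L.max())/2-281]
r=least_squares(f,[575,246,-.09],diff_step=1e-3);print(r.x,r.fun)
E
```

```text
bar [621.7   238.442 170.   ]
bar2 [588.594 241.596 170.   ]
tip [519.798 248.949 187.   ]
base1 [493.991 295.516  10.   ]
base2 [707.882 275.223  10.   ]
base3 [461.084 -20.759  10.   ]
barL [629.593 260.081 183.   ]
barR [653.766 256.226 183.   ]
[573.728 243.807  -0.034] [ 0.151 -1.882  0.184  2.208 -0.333]
```

play_rows(deltas=[0,0,30,0,0,0,0.6,0,0,60,0,0,0,0.6,0,0,70,0,0,0,0.6,0,0,70,0,0,0,0.6])

```text
clock: 1.95
eef_pos: [573.4, 248.0, 260.1]
tool_rot: [-3.14, 0.0, 1.482]
force: [0.2, -0.2, 0.5]
width: 51.4
gripper_force: 0.0
```

play_rows(deltas=[-4.7,0.7,5,0,0,0.005,0.6,-4.7,0.7,25,0,0,0.005,0.6,-4.7,0.7,45,0,0,0.005,0.6,-4.7,0.7,60,0,0,0.005,0.6,-4.7,0.7,65,0,0,0.005,0.6,-4.7,0.7,65,0,0,0.005,0.4,-4.7,0.7,65,0,0,0.005,0.25])

```text
clock: 2.82
eef_pos: [574.9, 242.4, 196.1]
tool_rot: [3.14, -0.001, 1.476]
force: [0.3, -1.0, -0.8]
width: 21.4
gripper_force: 0.0
```

```bash
python3 - <<'E'
from h import *
im=get_image("wrist");t=get_image("top");s=get_image("side")
o=np.hstack([cv2.resize(im,(400,300)),cv2.resize(s[120:210,235:355],(400,300),interpolation=2)])
cv2.imwrite("pics/g1.png",cv2.cvtColor(o,cv2.COLOR_RGB2BGR))
E
```

```text
(no output)
```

View pics/g1.png

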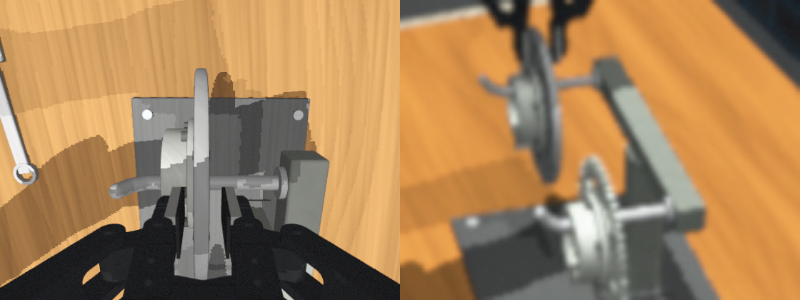

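The disc is between the fingers (columns 183–232, with the disc at about 203), so I close on it.

play_rows(deltas=[0,-1,0,0,0,0,0.1,0,-1,0,0,0,0,0,0,-1,0,0,0,0,0,0,-1,0,0,0,0,0,0,-1,0,0,0,0,0,0,-1,0,0,0,0,0])

```text
clock: 3.72
eef_pos: [573.7, 242.5, 195.7]
tool_rot: [3.141, -0.0, 1.476]
force: [0.1, 0.2, 5.8]
width: 7.0
gripper_force: 60.4
```

play_rows(deltas=[0,0,-4,0,0,0,0,0,0,-9,0,0,0,0,0,0,-15,0,0,0,0,0,0,-21,0,0,0,0,0,0,-26,0,0,0,0,0,0,-27,0,0,0,0,0,0,-27,0,0,0,0])

```text
clock: 4.6
eef_pos: [573.3, 242.3, 222.3]
tool_rot: [-3.141, -0.0, 1.476]
force: [0.3, -0.3, -7.3]
width: 6.8
gripper_force: 58.6
```

```bash
python3 - <<'E'
from h import *
st=read_state();print(st["force"],st["torque"],st["width"])
im=get_image("wrist");s=get_image("side")
o=np.hstack([cv2.resize(im,(400,300)),cv2.resize(s[120:210,235:355],(400,300),interpolation=2)])
cv2.imwrite("pics/g2.png",cv2.cvtColor(o,cv2.COLOR_RGB2BGR))
E
```

```text
[ 0.274 -0.26  -7.268] [-0.008  0.016 -0.032] 6.776356655115629
```

View pics/g2.png

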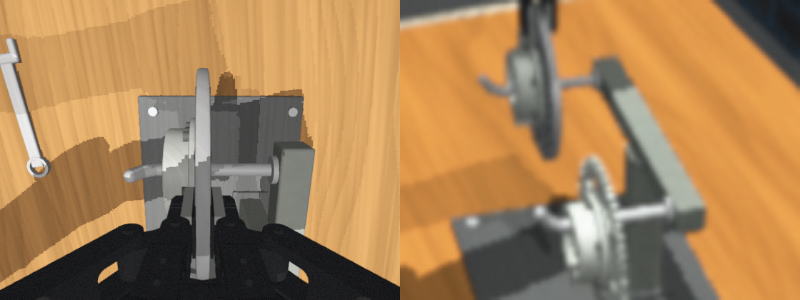

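The disc is held (about 7.3 N) and lifted clear, so I draw it off along the rack's −x.

play_rows(deltas=[0,-3,0,0,0,0,0,0,-8,0,0,0,0,0,0,-14,0,0,0,0,0,0,-20,0,0,0,0,0,0,-25,0,0,0,0,0,0,-30,0,0,0,0,0,0,-35,0,0,0,0,0,0,-40,0,0,0,0,0])

```text
clock: 5.7
eef_pos: [533.3, 246.2, 222.3]
tool_rot: [3.142, -0.0, 1.476]
force: [0.1, -0.3, -7.1]
width: 7.0
gripper_force: 58.6
```

play_rows(deltas=[0,-6,0,0,0,0,0,0,-13,0,0,0,0,0,0,-20,0,0,0,0,0,0,-28,0,0,0,0,0,0,-38,0,0,0,0,0,0,-48,0,0,0,0,0,0,-55,0,0,0,0,0,0,-55,0,0,0,0,0])

```text
clock: 6.7
eef_pos: [478.2, 251.6, 222.4]
tool_rot: [-3.141, -0.0, 1.477]
force: [0.6, 0.1, -7.8]
width: 6.9
gripper_force: 58.6
```

play_rows(deltas=[0,0,-8,0,0,0,0,0,0,-25,0,0,0,0,0,0,-48,0,0,0,0,-5,0,-75,0,0,0,0,-15,2,-105,0,0,0.02,0,-35,4,-135,0,0,0.05,0,-62,7,-162,0,0,0.08,0,-95,10,-185,0,0,0.11,0,-135,13,-195,0,0,0.14,0,-175,16,-198,0,0,0.17,0])

```text
clock: 7.95
eef_pos: [478.6, 73.8, 421.8]
tool_rot: [3.139, -0.001, 1.304]
force: [-0.4, -0.8, -7.9]
width: 6.7
gripper_force: 58.6
```

play_rows(deltas=[-45,-2,0,0,0,0.035,0,-89,-3,0,0,0,0.07,0,-134,-5,0,0,0,0.11,0,-178,-6,0,0,0,0.15,0,-222,-8,0,0,0,0.19,0,-265,-9,0,0,0,0.23,0,-305,-11,0,0,0,0.265,0,-338,-12,0,0,0,0.295,0,-362,-13,0,0,0,0.32,0,-375,-14,0,0,0,0.335,0])

```text
clock: 9.2
eef_pos: [365.5, -284.3, 420.9]
tool_rot: [3.14, 0.0, 0.967]
force: [-0.1, -0.1, -8.6]
width: 7.5
gripper_force: 58.7
```

play_rows(deltas=[3,10,0,0,0,0,0,10,30,0,0,0,0,0,18,52,0,0,0,0,0,26,75,0,0,0,0,0,33,94,0,0,0,0,0,36,104,0,0,0,0,0,36,104,0,0,0,0,0,36,104,0,0,0,0,0])

```text
clock: 10.2
eef_pos: [471.8, -311.4, 420.3]
tool_rot: [-3.141, -0.0, 0.97]
force: [0.1, 0.3, -7.5]
width: 7.1
gripper_force: 58.8
```

```bash
python3 - <<'E'
from h import *
st=read_state();print(st["eef_pos"],st["tool_rot"],st["force"],st["torque"],st["qpos"])
c=camera_info("wrist");im=get_image("wrist");np.save("w2.npy",c["T"])
s=get_image("side")
o=np.hstack([im[:, :],cv2.resize(s[150:360,330:440+0],(220,420),interpolation=2)])
cv2.imwrite("pics/w2.png",cv2.cvtColor(o,cv2.COLOR_RGB2BGR))
cv2.imwrite("pics/side2.png",cv2.cvtColor(s,cv2.COLOR_RGB2BGR))
E
```

```text
[ 471.848 -311.384  420.293] [-3.141 -0.     0.97 ] [ 0.133  0.341 -7.489] [-0.075  0.029 -0.058] [ 0.04   0.434  0.786  1.47  -0.309  1.366  0.243]
```

View pics/w2.png

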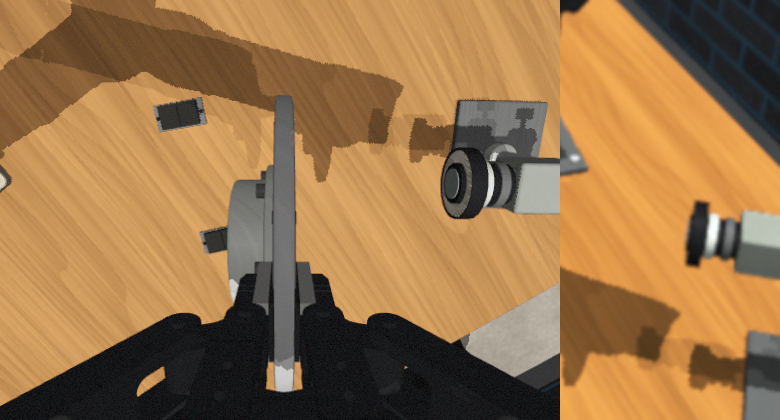

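The wrist view shows the ring and glass centred at (453,184), the stand base edge from (458,101) to (547,102), and the held disc edge-on with its far rim at (285,96) and near rim at about (285,391). I now fit the lens pose and the disc's position in the hand.

```bash
python3 - <<'E'
from h import *
t=camera_info("top");s=camera_info("side");w=camera_info("wrist");print(np.abs(w["T"]-np.load("w2.npy")).max())
def f(v):
    L=v[:3]
    return np.r_[proj(L,t)[0]-(447,157),proj(L,s)[0]-(397.5,267),proj(L,w)[0]-(453,184)]
r=least_squares(f,[600,-400,200]);print("lens",r.x,r.fun);L=r.x
f2=lambda v:f(v)[2:]
r=least_squares(f2,L);print("side+wrist",r.x,r.fun);L=r.x
a,b=ray((458,101),w,14),ray((547,102),w,14);print("edge",a,b,np.linalg.norm(b-a),np.arctan2(*(b-a)[1::-1]))
p=ray((496,89.8),t,304);print("post->yaw",np.arctan2(p[1]-L[1],p[0]-L[0]),np.hypot(*(p-L)[:2]))
# body top edges at z=L+23
for e in [((522,162),(558,161)),((515,213),(558,213))]:
    a,b=ray(e[0],w,L[2]+23),ray(e[1],w,L[2]+23);print(a,b,np.arctan2(*(b-a)[1::-1]))
# disc in tool
st=read_state();R=rz(st["tool_rot"][2])@np.diag([1,-1,-1.])
an=np.linspace(0,2*np.pi,1441)
def g(v):
    m=np.vstack([proj((R@(np.array([v[0],v[1]+o,v[2]])[:,None]+np.array([75*np.cos(an),0*an,75*np.sin(an)]))).T+st["eef_pos"],w) for o in(-4,4)])
    tt=m[m[:,1].argmin()];bb=m[m[:,1].argmax()];k=m[np.abs(m[:,1]-180)<4][:,0]
    return tt,bb,k.min(),k.max()
for v in ([0,0,45],[0,0,48],[0,0,42],[3,0,45]): print(v,*g(v))
E
```

```text
0.29981809323669495
lens [ 603.99  -400.851  221.647] [-2.531  0.351 -2.217  0.757  1.677  0.698]
side+wrist [ 604.167 -400.138  220.772] [-2.384  0.816  1.091 -0.211]
edge [ 720.781 -384.897   14.   ] [ 828.325 -458.216   14.   ] 130.15891249702716 -0.5983780570192655
post->yaw -0.5893390734724153 152.50699502825483
[ 656.296 -406.705  243.772] [ 683.43  -423.934  243.772] -0.5657220925529807
[ 631.709 -445.57   243.772] [ 664.811 -468.185  243.772] -0.59935378217902
[0, 0, 45] [276.537  96.21 ] [293.658 398.658] 273.6396533392978 296.81908892585903
[0, 0, 48] [276.657  96.394] [293.463 393.777] 273.8485952830436 296.55852213139434
[0, 0, 42] [276.399  96.021] [293.878 403.728] 273.42232076672144 297.10153580659284
[3, 0, 45] [276.457  89.566] [293.665 393.222] 273.4947116396968 297.01256288579253
```

```bash
python3 - <<'E'
from h import *
t=camera_info("top");s=camera_info("side");w=camera_info("wrist")
D=[(w,(0,0,None),(453,184)),(s,(0,0,None),(395,267)),(w,(95,80,14),(458,101)),(w,(225,80,14),(547,102)),(t,(95,80,14),(407,136)),(t,(225,80,14),(431.4,101.6)),(t,(160,0,304),(496,89.8)),(s,(160,0,304),(485,249))]
def f(v):
    o=[]
    for c,p,q in D:
        P=rz(v[3])@[p[0],p[1],0]+[v[0],v[1],v[2] if p[2] is None else p[2]]
        o+=list(proj(P,c)[0]-q)
    return np.array(o)
r=least_squares(f,[600,-400,220,-.6],loss="soft_l1");print(r.x);print(f(r.x).reshape(-1,2))
def f3(v):return f([*v,-.597])[:4]
q=least_squares(f3,r.x[:3]);print(q.x,q.fun)
for L in (r.x[:3],q.x): print("axial,lat",L[:2]@[.827,-.562],L[:2]@[.562,.827])
E
```

```text
[ 598.918 -396.309  227.751   -0.607]
[[-2.537  1.06 ]
 [-2.706 -2.336]
 [ 1.076 -0.805]
 [ 0.844  0.008]
 [-0.335 -0.287]
 [-0.711 -0.867]
 [ 1.23   0.317]
 [ 1.414 -0.023]]
[ 603.056 -399.247  222.113] [ 0.233 -0.045 -0.51   0.174]
axial,lat 718.0313162975067 8.844190614616366
axial,lat 723.1042140205186 8.740618200081087
```

play_rows(deltas=[0,0,5,0,0,0,0,0,1,18,0,0,0,0,0,1.7,38,0,0,0,0,0,1.7,62,0,0,0,0,0,1.7,86,0,0,0,0,0,1.7,110,0,0,0,0,0,1.7,130,0,0,0,0,0,1.7,145,0,0,0,0,0,1.7,150,0,0,0,0,0,1.7,150,0,0,0,0])

```text
clock: 11.55
eef_pos: [474.0, -312.7, 270.3]
tool_rot: [3.142, 0.0, 0.971]
force: [-0.2, 0.7, -7.7]
width: 6.9
gripper_force: 58.8
```

```bash
python3 - <<'E'
from h import *
st=read_state();print(st["eef_pos"],st["tool_rot"],st["force"])
s=get_image("side");t=get_image("top")
R=rz(st["tool_rot"][2])@np.diag([1,-1,-1.]);an=np.linspace(0,2*np.pi,200)
L=np.array([600.8,-398.6,224]);A=rz(-.6)
def draw(im,c,x0,y0,k,w,h):
    o=cv2.resize(im[y0:y0+h,x0:x0+w],(w*k,h*k),interpolation=2).copy()
    def pl(P,col): 
        q=((proj(P,c)-[x0-.5,y0-.5])*k).astype(int); cv2.polylines(o,[q.reshape(-1,1,2)],True,col,1)
    pl((R@np.array([75*np.cos(an),0*an+4,46+75*np.sin(an)])).T+st["eef_pos"],(255,0,0))
    pl((A@np.array([0*an,33*np.cos(an),33*np.sin(an)])).T+L,(0,255,0))
    return o
a=draw(s,s_:=camera_info("side"),325,220,4,100,105);b=draw(t,camera_info("top"),370,100,4,100,105)
cv2.imwrite("pics/f1.png",cv2.cvtColor(np.hstack([a,b]),cv2.COLOR_RGB2BGR))
E
```

```text
[ 474.036 -312.697  270.275] [3.142 0.    0.971] [-0.152  0.674 -7.664]
```

View pics/f1.png

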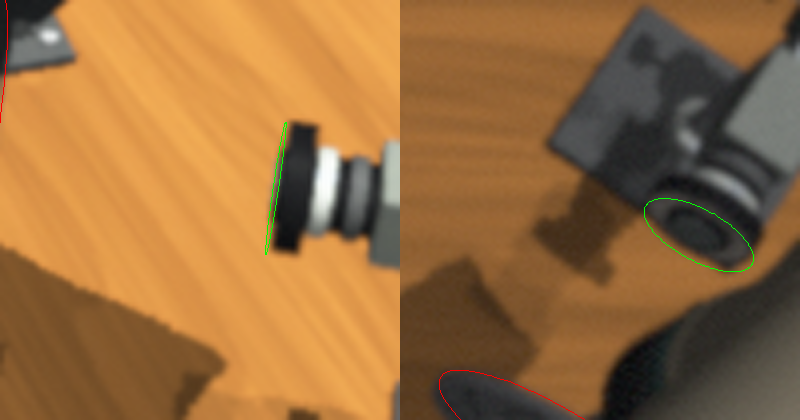

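The lens model overlays well in both views, to about 1 px. Next I check the disc overlay with a wider crop.

```bash
python3 - <<'E'
from h import *
st=read_state();print(st["eef_pos"],st["tool_rot"])
s=get_image("side");t=get_image("top")
R=rz(st["tool_rot"][2])@np.diag([1,-1,-1.]);an=np.linspace(0,2*np.pi,200)
def draw(im,c,x0,y0,k,w,h):
    o=cv2.resize(im[y0:y0+h,x0:x0+w],(w*k,h*k),interpolation=2).copy()
    q=((proj((R@np.array([75*np.cos(an),0*an+4,46+75*np.sin(an)])).T+st["eef_pos"],c)-[x0-.5,y0-.5])*k).astype(int); cv2.polylines(o,[q.reshape(-1,1,2)],True,(255,0,0),1)
    return o
a=draw(s,camera_info("side"),270,200,4,100,120);b=draw(t,camera_info("top"),350,160,4,100,120)
cv2.imwrite("pics/f2.png",cv2.cvtColor(np.hstack([a,b]),cv2.COLOR_RGB2BGR))
E
```

```text
[ 474.36  -313.032  271.003] [3.14  0.    0.971]
```

View pics/f2.png

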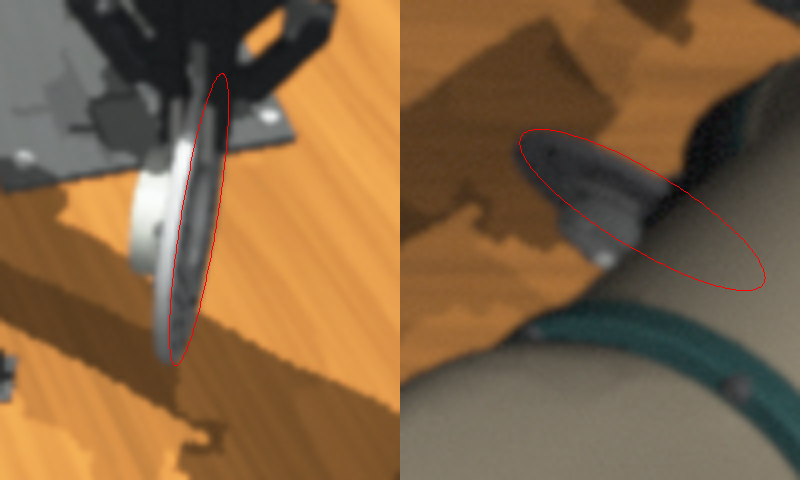

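play_rows(deltas=[0,1,0,0,0,0,0,0,2,0,0,0,0,0,0,3,0,0,0,0,0,0,3,0,0,0,0,0,0,3,0,0,0,0,0,0,3,0,0,0,0,0,0,3,0,0,0,0,0])

```text
clock: 12.62
eef_pos: [476.4, -314.3, 270.3]
tool_rot: [-3.142, -0.0, 0.971]
force: [0.2, 1.3, -7.6]
width: 7.2
gripper_force: 58.8
```

```bash
python3 -c "
from cell import *
s=read_state();print(s['eef_pos'],s['tool_rot'],s['qd'],s['width'],s['force'])
print(finish_job())"
```

```text
[ 476.42419519 -314.25774909  270.29031423] [-3.14154770e+00 -1.62821506e-05  9.70686128e-01] [ 0.00036805 -0.00132196  0.00074968 -0.00038017 -0.00256064  0.00183133
  0.00091168] 7.164374869238229 [ 0.17343324  1.31386677 -7.57293312]
the job is handed in; nothing more can be done
None
```

The brake disc is off its hook and held still with its bare face square to the inspection lens, centred to within a few mm and about 150 mm away by my camera measurements; the job was handed in at about 12.6 s and returned no verdict.

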